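# Compress a valve spring by one turn of the tester's hand wheel

## Robot

A 6-joint arm with a two-finger parallel gripper is mounted at the origin on the work surface. World frame = base frame: x ahead of the robot, y to its left, z up, the work surface at z = 0. Lengths are in m, angles in rad, forces in N, time in s.
With the tool pointing down it reaches from about 0.35 to 0.775 m from the base axis. Payload 7.3 kg.
Tool frame: the origin (TCP) lies on the front face of the gripper's body, between the roots of the fingers; the fingertips stand 66 mm ahead of it and the grasp point (between the pads) lies 47 mm ahead of it; z points along the fingers, y is the direction in which the jaws open and shut (so a half turn about z gives the same grasp; the last joint's range is limited). The gripper opens to 92 mm and grips with 3 to 60 N. Pads are 19 mm wide; open, the fingers measure 130 mm over their backs; the gripper's body (75 mm by 190 mm) begins 47 mm behind the grasp point.
Start: joints at [1.15, 0.342, 1.524, -0, 1.275, -0.146], TCP at [0.142, 0.505, 0.292] pointing down, gripper open.
Joint ranges: [-2.53, 2.53], [-0.77, 2.02], [0.04, 2.7], [-1, 4.14], [0.28, 2.66], [-3.11, 3.11]. Speed limits (rad/s): [2.57, 2.57, 3.14, 3.14, 3.14, 3.14].

## Interface

Orientations are given as [roll, pitch, yaw] about the fixed x, y, z axes, in that order (R = Rz(yaw) Ry(pitch) Rx(roll)).
In Python, from cell import observe, read_camera, hand_in, search_frame, tip_of gives the robot as it stands. The module is installed in compiled form; this text tells all that it offers.
- The arm moves only by the tool apply_moves, never from a script. Its argument "motion" is a list of rows, each an object with "offset": the shift along the tool's x, y, z in mm, a list of three; "rotation": the turn, a rotation vector about the tool's x, y, z in rad, a list of three. In form: [{"offset": [x, y, z], "rotation": [rx, ry, rz]}, ...]. A call has 1 to 12 rows; each row shifts and turns the pose as measured when the row begins, along the tool's axes as they then stand; what a row does not reach is not made up. A row lasts 1/12 s, in which the tool goes at most 41.7 mm and 7.16 degrees, less where a joint would pass 70% of its speed; a pose out of reach is approached as far as the arm can. A call with a gripper value outside its range is refused whole. "grip" is the closure, from 0 (fully open) to 1 (shut), set as the call begins (left out, the last holds). The fingers move at their own pace and stop on an object; "grip_force" is the grip in N (left out, the last holds). Time passes only in rows, so rows that do not move let the fingers close. It gives the time, the measured TCP pose, the force and the opening at its end, in the units of the state.
- observe(): the state, without advancing time (a new reading comes with each control period).
- read_camera(name): name is "scene" or "side" or "wrist"; returns a dict with "img" (420x560x3 uint8, red, green, blue), "camera_matrix" (3x3 intrinsics, pixels), "R" (3x3) and "t" (3): a world point X has camera coordinates R X + t; the wrist camera has in their place "tool_from_camera" (4x4, takes a point from camera to tool coordinates, whose origin is the TCP and whose axes are the flange's). Camera axes: x right, y down, z forward; pixel columns grow to the right and rows downward; lengths in m; the calibration is good to about 2 mm. A picture is of the moment at which its call begins: read the wrist's pose just before it. There is no depth.
- hand_in(): hands the job in, once; it reports no verdict.
Trained networks look in a picture, given as the dict that the camera call returned (one of the last four; its "shot" number tells which), for a name from the list of things; names that differ only in an ending like _2 or _b are one class to them, and where a whole thing is asked for, a point or a joint stands for the part that bears it (a point fixed in the world has none). Each returns a list of dicts, best first, with "score" (0 to 1); they miss things now and then, are a little off and sometimes report something else, mostly with a low value. They report only what shows in the picture. A call takes as long as a camera call. They do not tell look-alikes from the thing itself.
- search_frame(query, picture): "location" ([x, y, z] in m, in world coordinates, good to about 4 mm: the middle of the surface that is visible of it).
- tip_of(query, picture): "location" ([x, y, z] in m, in world coordinates, good to about 4 mm: a listed point, or the origin of a listed thing).
The state is a dict: "time": time; "qpos": joint angles; "qvel": joint speeds; "joint_efforts": joint torques, N m; "tool_pos": TCP position; "tool_rot": TCP orientation; "contact_force": force on the tool from outside, world axes, zero at the start; "torque": the same for the moment, N m; "opening": finger opening in m.
Only numpy, scipy, OpenCV 4.12 (cv2) and the standard library are available. Lean on these libraries where they do the work, as an engineer would, in place of code of your own. Each camera call takes 0.05 s, during which the arm holds its last target.

## Task

A valve spring sits in the spring tester with the ram already resting on it. First zero the travel readout with a press of its key, then, with a fingertip, push the tester's hand wheel round by its upright handle, clockwise seen from above, through exactly one full turn, so that the handle stands just where it began, and take the hand away. Only push: do not pinch the handle between the fingers, do not press the key again once the wheel has turned, and leave the loose parts on the bench where they stand.

Things in the scene. Friction and masses are not known exactly. Their poses are not given: they have to be found in the camera images.
- wheel (a joint): angle of the hand wheel of the valve spring tester, rad; it grows when the wheel turns clockwise seen from above (that way the ram goes down on the spring, 4 mm a turn) and one turn is 6.283; it reads anything from 0 to 3 at the start. The wheel is stiff: it takes 3 to 5 N at the handle, stays where it is left and neither coasts nor springs back. It turns both ways, well beyond a turn
- wheel_hub (a point): point on the upright axis of the hand wheel, 194 mm above the bench, level with the top of the rim. The wheel is bare aluminium, lies level on top of the tester and stays at that height: 160 mm outside diameter, rim 16 mm thick, three spokes, a hub whose top is 11 mm above this point. The tester is bolted down: grey base 150 x 170 mm, two steel columns, a crosshead under the wheel
- grip: the wheel's upright handle, a black round grip 24 mm in diameter and 50 mm long that stands on the rim at the end of one spoke, 68 mm from the wheel's axis, and spins freely on its own pin. Origin: centre of its lower end, 3 mm above the top of the rim (197 mm above the bench); z points up along it, its top is at z = 50 mm. It travels with the wheel
- zero_key (a joint): how far the zero key of the travel readout is pressed down, m; 0 is up, 0.005 fully down; sprung, needs about 5 N to go fully down and comes up again by itself
- zero_key_top (a point): centre of the top face of the zero key: a round white key 24 mm in diameter, on the low deck of the grey readout box (115 x 125 mm, deck 38 mm high), 55 mm above the bench when up; pressed straight down. The box is fixed; the screen rises 25 mm above the key's top, 49 mm beyond the key's centre, on the side away from the robot
- piston: aluminium piston, 75 mm across and 64 mm high, loose, standing crown up; origin: centre of its underside
- spare_spring: spare valve spring, 33 mm across and 47 mm high, loose, standing on end; origin: centre of its underside
- valve: engine poppet valve, loose, standing on its 38 mm head with the 7 mm stem pointing up, 98 mm high; origin: centre of its underside
- socket: steel spanner socket, 28 mm across and 38 mm high, loose, standing; origin: centre of its underside
- gudgeon_pin: steel gudgeon pin, 19 mm across and 60 mm high, loose, standing on end; origin: centre of its underside
- spanner: open spanner 170 mm long, loose, lying flat; origin: underside, middle of its length
- oil_bottle: plastic oil bottle, 60 mm across and 150 mm high, loose, standing; origin: centre of its underside
Not all that is in view belongs to the job. Leave any orange look-alike of the part that bears zero_key alone.

How it is judged:
On the way, in this order (a step that is already met when the one before it is completed fails the run):
1. the zero key has been pressed down while the wheel still stands at its start (value of joint zero_key above 0.003 m and distance of grip from where it was at the start of the episode below 0.014 m), for 0.05 s.
2. the robot is pushing the wheel by its handle, about half way round (distance of grip from where it was at the start of the episode above 0.1 m and contact force between any of the fingers, the arm and grip above 0.4 N), for 0.05 s.
At the end, for the whole second after the job is handed in: the wheel has made one turn clockwise from its start and rests with the handle within 14 mm of where it began (about 12 degrees either way); the zero key is up (value of joint wheel between 5.9 and 9.6 rad and distance of grip from where it was at the start of the episode below 0.014 m and velocity of joint wheel between -0.05 and 0.05 rad/s and value of joint zero_key below 0.001 m); the robot touches nothing.
It fails at once if the wheel is turned the wrong way (anticlockwise) (distance of grip from where it was at the start of the episode above 0.1 m and value of joint wheel below 1.45 rad).
It fails at once if the handle is taken between the fingers (horizontal distance between the grasp point and grip below 0.009 m and z of the grasp point in the frame of grip below 0.065 m and contact force between the fingers and grip above 0.2 N).
It fails at once if the zero key is pressed again after the wheel has begun to turn (value of joint zero_key above 0.003 m and (distance of grip from where it was at the start of the episode above 0.02 m or value of joint wheel above 5.6 rad)).
It fails at once if a loose part on the bench is lifted, carried, knocked over or pushed more than 20 mm (distance of any of piston, spare_spring, valve, socket, gudgeon_pin, spanner, oil_bottle from where it was at the start of the episode above 0.02 m or angle between any of piston, spare_spring, valve, socket, gudgeon_pin, spanner, oil_bottle's own z axis and vertical above 0.5 rad).
It also fails if it takes over 64 s, if anything falls off the work surface, if the arm or the gripper's body presses on something with over 40 N, if the wrist force passes 120 N, or if a joint passes its speed limit or range.

## Working session

There is one attempt and no reset: what is moved stays moved. The work goes in short steps, Python scripts to look and compute and a tool call to move; the robot and the scene stay as the last step left them, time stands still between calls to the robot, and variables do not carry over. Pictures are saved under pics/ and viewed, and the job is handed in when it is done.

Besides the shell and the picture viewer there is one more tool, called after "Emit:" as name(argument=value, ...) on one line, values as JSON. apply_moves: Moves the arm, as the interface text tells. Its arguments: {"type":"object","properties":{"motion":{"type":"array"},"grip":{"type":"number"},"grip_force":{"type":"number"}},"required":["motion"]}

```bash
mkdir -p pics; cat > h.py <<'E'
import numpy as np, cv2
from cell import *
def save(p,n): cv2.imwrite('pics/'+n+'.png',cv2.cvtColor(p['img'],cv2.COLOR_RGB2BGR))
E
python3 - <<'E'
from h import *
o=observe(); print(o)
for c in ['scene','side']:
    p=read_camera(c); save(p,c+'0')
    for q in ['wheel_hub','grip','zero_key_top','piston','spare_spring','valve','socket','gudgeon_pin','spanner','oil_bottle']:
        print(c,q,[(np.round(d['location'],4).tolist(),round(d['score'],2)) for d in tip_of(q,p)[:3]])
E
```

```text
{'time': 0.0, 'qpos': array([ 1.14998470e+00,  3.42735892e-01,  1.52502476e+00, -9.73967147e-06,
        1.27539139e+00, -1.45933674e-01]), 'qvel': array([-0.00154472, -0.00080502, -0.00124446, -0.00051344,  0.00228857,
       -0.00034454]), 'joint_efforts': array([-8.02065297e-04, -4.31240165e+01, -2.44210750e+01,  7.16783339e-02,
        5.60338818e-02, -1.14420366e-04]), 'tool_pos': array([0.14232059, 0.50502117, 0.29153535]), 'tool_rot': array([-3.14004849e+00, -2.17545756e-04,  2.86671737e+00]), 'contact_force': array([ 0.25623298,  0.00029219, -0.04333496]), 'torque': array([-0.05266488,  0.03490636, -0.03041643]), 'opening': 0.09171560790219928}
scene wheel_hub [([0.5359, -0.069, 0.1944], 0.78)]
scene grip [([0.6787, -0.2329, 0.0013], 0.73), ([0.6889, -0.3362, 0.0], 0.61), ([0.5364, 0.0002, 0.1973], 0.6)]
scene zero_key_top [([0.4372, -0.3332, 0.0593], 0.53), ([0.2433, -0.3063, 0.0588], 0.53), ([0.3272, -0.4925, 0.0647], 0.47)]
scene piston [([0.6969, 0.2423, -0.0013], 0.92)]
scene spare_spring [([0.3581, -0.1502, 0.0034], 0.58), ([0.6885, -0.3334, 0.0003], 0.45)]
scene valve 
[... 234 characters left out ...]
4267, 0.0005], 0.6)]
scene oil_bottle [([0.7611, 0.1074, 0.0024], 0.82)]
side wheel_hub [([0.5375, -0.0657, 0.1971], 0.72)]
side grip [([0.6907, -0.337, 0.0054], 0.49), ([0.5337, 0.0035, 0.1938], 0.42)]
side zero_key_top [([0.693, -0.3302, 0.0012], 0.59), ([0.4401, -0.33, 0.0629], 0.5), ([0.3278, -0.4946, 0.0594], 0.41)]
side piston [([0.695, 0.2444, -0.0021], 0.6)]
side spare_spring [([0.357, -0.1559, 0.002], 0.59), ([0.6921, -0.3323, 0.004], 0.39)]
side valve [([0.6827, -0.2336, 0.0009], 0.66)]
side socket [([0.3681, 0.1628, -0.007], 0.44)]
side gudgeon_pin [([0.6913, -0.3344, 0.0057], 0.49)]
side spanner [([0.6704, 0.4212, 0.0014], 0.71)]
side oil_bottle [([0.7642, 0.1108, 0.0005], 0.78)]
```

View pics/scene0.png

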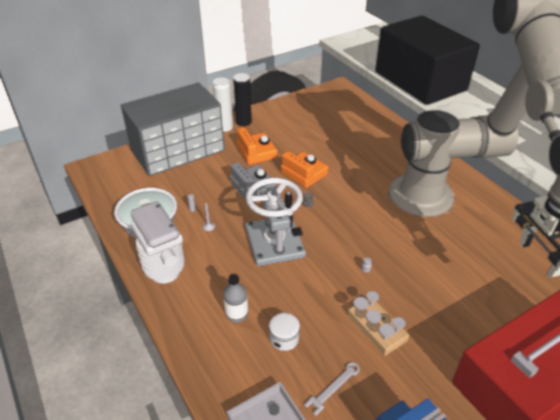

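View pics/side0.png

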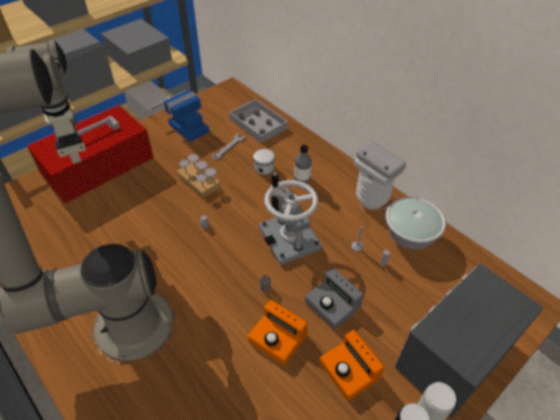

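```bash
python3 - <<'E'
from h import *
pts={'hub':[.536,-.068,.194],'grip0':[.536,.001,.197],'gript':[.536,.001,.247],'key':[.438,-.332,.055],'k2':[.2433,-.3063,.055],'k3':[.3275,-.4935,.055]}
P={}
for c in ['scene','side']:
    p=read_camera(c);P[c]=p
    im=p['img'].copy()
    for n,X in pts.items():
        x=p['camera_matrix']@(p['R']@np.array(X)+p['t']); x=x[:2]/x[2]; print(c,n,x.round(1))
        cv2.circle(im,tuple(int(round(v)) for v in x),1,(255,0,0),-1)
    x0,y0=(190,110) if c=='scene' else (230,160)
    cr=cv2.resize(im[y0:y0+180,x0:x0+160],None,fx=3.3,fy=3.3,interpolation=cv2.INTER_CUBIC)
    cv2.imwrite(f'pics/{c}_crop.png',cr[:,:,::-1])
# triangulate
E
```

```text
scene hub [274.4 193.6]
scene grip0 [287.3 206.8]
scene gript [287.5 192.9]
scene key [259.2 171.5]
scene k2 [311.2 157.4]
scene k3 [263.4 138.3]
side hub [290.8 198.2]
side grip0 [275.3 185.1]
side gript [275.4 173.1]
side key [327.9 300.3]
side k2 [269.8 336.4]
side k3 [343.2 366.8]
```

View pics/scene_crop.png

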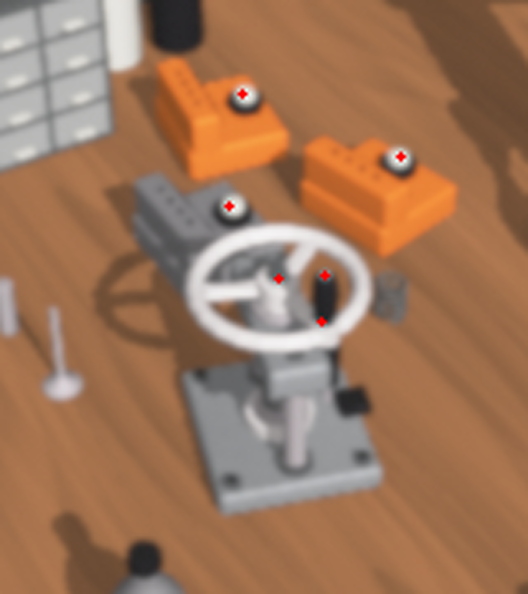

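View pics/side_crop.png

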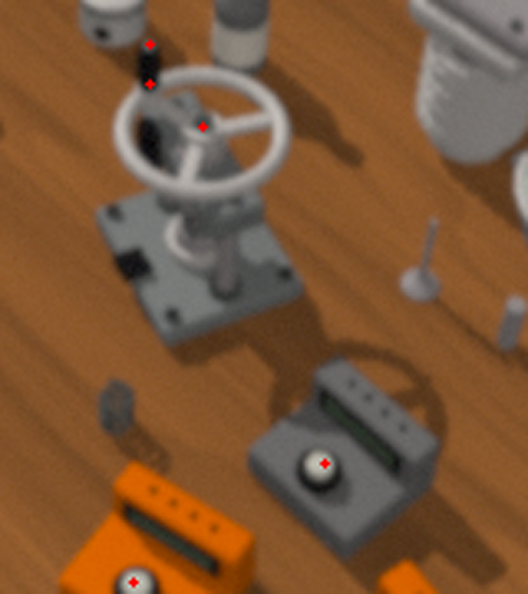

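```bash
cat >> h.py <<'E'
from scipy.spatial.transform import Rotation as Ro
def w2t(d,R=None):
    if R is None: R=Ro.from_euler('xyz',observe()['tool_rot']).as_matrix()
    return (R.T@np.array(d,float)*1000).round(1)
E
python3 - <<'E'
from h import *
for d,n in [((.258,-.205,0),9),((.10,-.30,0),9),((-.062,-.332,0),9)]: print(w2t(d)/n,n)
E
```

```text
[-33.76666667 -14.14444444   0.        ] 9
[-19.74444444 -29.06666667  -0.        ] 9
[ -3.37777778 -37.37777778  -0.        ] 9
```

Emit:
apply_moves(motion=[{"offset": [0, 0, -35], "rotation": [0, 0, 0]}, {"offset": [0, 0, -35], "rotation": [0, 0, 0]}, {"offset": [0, 0, -10], "rotation": [0, 0, 0]}], grip=1, grip_force=20)

```text
time: 1.45
tool_pos: [0.1419, 0.5039, 0.3709]
tool_rot: [-3.131, -0.001, 2.867]
contact_force: [0.5, 0.3, 0.9]
opening: 0.0762
```

Emit:
apply_moves(motion=[{"offset": [-34, -14, 0], "rotation": [0, 0, 0]}, {"offset": [-34, -14, 0], "rotation": [0, 0, 0]}, {"offset": [-34, -14, 0], "rotation": [0, 0, 0]}, {"offset": [-34, -14, 0], "rotation": [0, 0, 0]}, {"offset": [-34, -14, 0], "rotation": [0, 0, 0]}, {"offset": [-34, -14, 0], "rotation": [0, 0, 0]}, {"offset": [-34, -14, 0], "rotation": [0, 0, 0]}, {"offset": [-34, -14, 0], "rotation": [0, 0, 0]}, {"offset": [-34, -14, 0], "rotation": [0, 0, 0]}])

```text
time: 2.2
tool_pos: [0.408, 0.2973, 0.3764]
tool_rot: [3.139, 0.0, 2.881]
contact_force: [1.0, 0.7, -0.5]
opening: 0.0163
```

Emit:
apply_moves(motion=[{"offset": [-20, -29, 0], "rotation": [0, 0, 0]}, {"offset": [-20, -29, 0], "rotation": [0, 0, 0]}, {"offset": [-20, -29, 0], "rotation": [0, 0, 0]}, {"offset": [-20, -29, 0], "rotation": [0, 0, 0]}, {"offset": [-20, -29, 0], "rotation": [0, 0, 0]}, {"offset": [-20, -29, 0], "rotation": [0, 0, 0]}, {"offset": [-20, -29, 0], "rotation": [0, 0, 0]}, {"offset": [-20, -29, 0], "rotation": [0, 0, 0]}, {"offset": [-20, -29, 0], "rotation": [0, 0, 0]}])

```text
time: 2.95
tool_pos: [0.521, -0.0163, 0.3753]
tool_rot: [3.138, 0.002, 2.881]
contact_force: [0.2, 0.5, 0.5]
opening: 0.0005
```

```bash
python3 - <<'E'
from h import *
o=observe();print(o['tool_pos'],o['tool_rot'])
p=read_camera('wrist'); save(p,'w1'); print(p['tool_from_camera'].round(3))
for q in ['wheel_hub','grip']: print(q,[(np.round(d['location'],4).tolist(),round(d['score'],2)) for d in tip_of(q,p)[:3]])
print(w2t(np.array([.438,-.332,.376])-o['tool_pos']))
E
```

```text
[ 0.5209587  -0.01625882  0.37531005] [3.13775005e+00 2.26232939e-03 2.88064110e+00]
[[-0.    -0.956 -0.294  0.081]
 [ 1.    -0.     0.    -0.001]
 [-0.    -0.294  0.956 -0.093]
 [ 0.     0.     0.     1.   ]]
wheel_hub [([0.5404, -0.0709, 0.1936], 0.79), ([0.7648, 0.109, 0.0011], 0.33)]
grip [([0.5398, 0.0071, 0.1941], 0.69)]
[  -2.7 -326.4   -1.8]
```

View pics/w1.png

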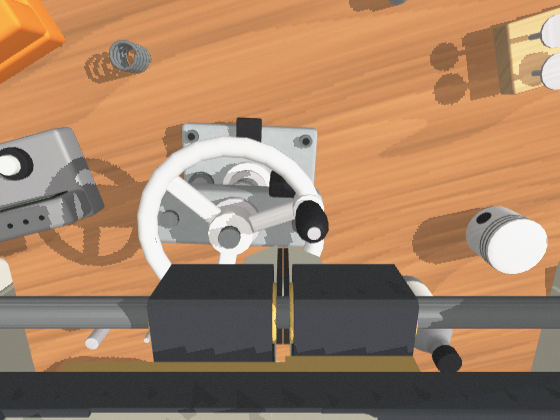

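```bash
python3 - <<'E'
from h import *
p=read_camera('wrist'); T=np.linalg.inv(p['tool_from_camera']);K=p['camera_matrix'];im=p['img'].copy();print(K.round(1))
for X in [(x,y,z) for z in (0,.047,.066) for y in (-.019,0,.019) for x in (-.0095,.0095)]:
    c=T[:3]@np.array([*X,1]); u=(K@c)[:2]/c[2]; print(X,u.round(0)); 
    if X[2]>0: cv2.circle(im,tuple(int(v) for v in u),2,(255,0,0) if X[2]>.05 else (0,255,0),-1)
cv2.imwrite('pics/w1c.png',cv2.resize(im[200:400,130:450],None,fx=2.4,fy=2.4)[:,:,::-1])
E
```

```text
[[352.3   0.  282.5]
 [  0.  352.3 205.3]
 [  0.    0.    1. ]]
(-0.0095, -0.019, 0) [226. 384.]
(0.0095, -0.019, 0) [224. 335.]
(-0.0095, 0, 0) [284. 384.]
(0.0095, 0, 0) [284. 335.]
(-0.0095, 0.019, 0) [342. 384.]
(0.0095, 0.019, 0) [345. 335.]
(-0.0095, -0.019, 0.047) [242. 304.]
(0.0095, -0.019, 0.047) [241. 266.]
(-0.0095, 0, 0.047) [284. 304.]
(0.0095, 0, 0.047) [284. 266.]
(-0.0095, 0.019, 0.047) [325. 304.]
(0.0095, 0.019, 0.047) [327. 266.]
(-0.0095, -0.019, 0.066) [246. 283.]
(0.0095, -0.019, 0.066) [245. 248.]
(-0.0095, 0, 0.066) [284. 283.]
(0.0095, 0, 0.066) [284. 248.]
(-0.0095, 0.019, 0.066) [321. 283.]
(0.0095, 0.019, 0.066) [322. 248.]
```

View pics/w1c.png

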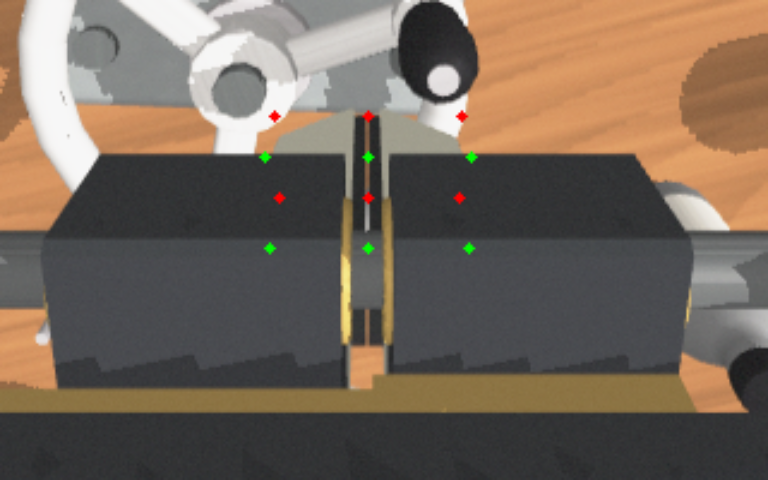

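Emit:
apply_moves(motion=[{"offset": [0, -40, 0], "rotation": [0, 0, 0]}, {"offset": [0, -40, 0], "rotation": [0, 0, 0]}, {"offset": [0, -40, 0], "rotation": [0, 0, 0]}, {"offset": [0, -40, 0], "rotation": [0, 0, 0]}, {"offset": [0, -40, 0], "rotation": [0, 0, 0]}, {"offset": [0, -40, 0], "rotation": [0, 0, 0]}, {"offset": [0, -40, 0], "rotation": [0, 0, 0]}, {"offset": [0, -40, 0], "rotation": [0, 0, 0]}, {"offset": [0, 0, 30], "rotation": [0, 0, 0]}, {"offset": [0, 0, 40], "rotation": [0, 0, 0]}, {"offset": [0, 0, 40], "rotation": [0, 0, 0]}, {"offset": [0, 0, 0], "rotation": [0, 0, 0]}])

```text
time: 4.15
tool_pos: [0.4415, -0.3197, 0.2637]
tool_rot: [3.137, 0.012, 2.905]
contact_force: [-0.8, 1.9, -0.6]
opening: 0.0004
```

```bash
python3 - <<'E'
from h import *
o=observe();print(o['tool_pos'],o['tool_rot'])
p=read_camera('wrist'); save(p,'w2')
for q in ['zero_key_top']: print(q,[(np.round(d['location'],4).tolist(),round(d['score'],2)) for d in tip_of(q,p)[:3]])
E
```

```text
[ 0.44146205 -0.31968302  0.26370449] [3.13718186 0.01156403 2.90547551]
zero_key_top [([0.4331, -0.3234, 0.0594], 0.9), ([0.3309, -0.4965, 0.0597], 0.62)]
```

View pics/w2.png

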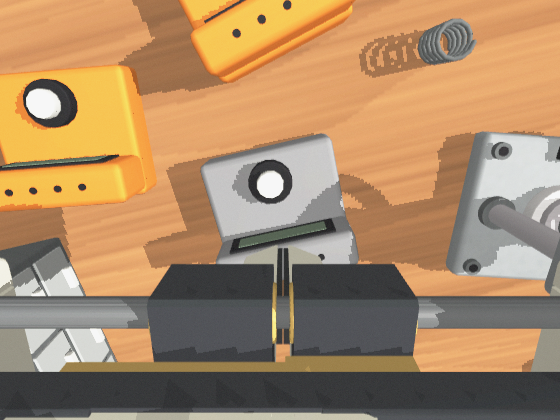

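```bash
cat >> h.py <<'E'
def wray(p,u,v,z,o=None):
    o=o or observe(); R=Ro.from_euler('xyz',o['tool_rot']).as_matrix(); T=p['tool_from_camera']
    d=R@T[:3,:3]@np.linalg.solve(p['camera_matrix'],[u,v,1]); c=R@T[:3,3]+o['tool_pos']
    return c+d*(z-c[2])/d[2]
E
python3 - <<'E'
from h import *
o=observe(); p=read_camera('wrist')
k=wray(p,270,184,.055); print(k)
K=(k+np.array([.4375,-.332,.055]))/2; print(K,w2t(np.array([k[0],k[1],.155])-o['tool_pos']),w2t(np.array([.438,-.33,.155])-o['tool_pos']))
E
```

```text
[ 0.44152079 -0.33461272  0.055     ]
[ 0.4395104  -0.33330636  0.055     ] [  2.  -12.8 115.7] [  6.5  -9.1 115.6]
```

Emit:
apply_moves(motion=[{"offset": [3, -12, 25], "rotation": [0, 0, 0]}, {"offset": [0, 0, 35], "rotation": [0, 0, 0]}, {"offset": [0, 0, 30], "rotation": [0, 0, 0]}, {"offset": [0, 0, 20], "rotation": [0, 0, 0]}, {"offset": [0, 0, 0], "rotation": [0, 0, 0]}])

```text
time: 4.72
tool_pos: [0.4512, -0.3385, 0.1777]
tool_rot: [-3.121, 0.053, 2.914]
contact_force: [0.3, 0.9, -0.4]
opening: 0.0004
```

```bash
python3 - <<'E'
from h import *
o=observe();print(o['tool_pos'],o['tool_rot'],w2t(np.array([.440,-.3335,.128])-o['tool_pos']))
p=read_camera('wrist'); save(p,'w3')
p=read_camera('side'); cv2.imwrite('pics/s3.png',cv2.resize(p['img'][220:350,260:400],None,fx=4,fy=4)[:,:,::-1])
E
```

```text
[ 0.45116036 -0.33852266  0.1776709 ] [-3.12055832  0.05346559  2.91400236] [14.6  3.4 48.9]
```

View pics/w3.png

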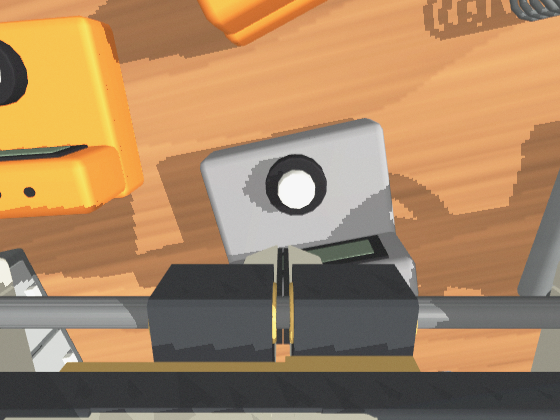

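View pics/s3.png

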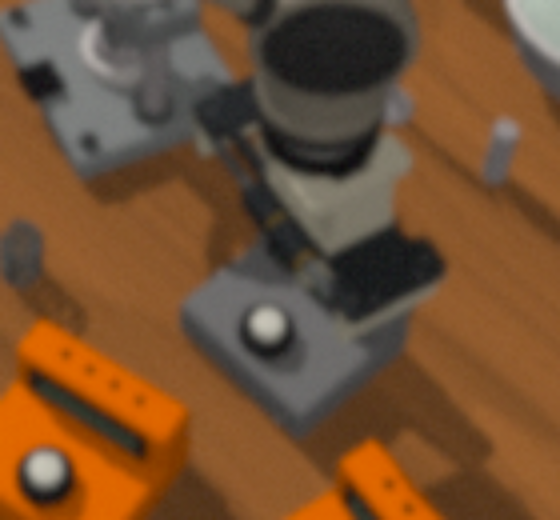

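```bash
cat >> h.py <<'E'
def plan(target,yaw_deg):
    """offset (mm) and rotvec in current tool frame to reach vertical pose with x-axis heading yaw"""
    o=observe(); R=Ro.from_euler('xyz',o['tool_rot']); Rt=Ro.from_euler('xyz',[np.pi,0,np.radians(yaw_deg)])
    return (R.inv().apply(np.array(target)-o['tool_pos'])*1000).round(1),(R.inv()*Rt).as_rotvec().round(4)
E
python3 - <<'E'
from h import *
o=observe(); p=read_camera('wrist')
print(observe()['tool_pos'],observe()['tool_rot'])
print(wray(p,296,188,.055))
print(plan([.440,-.3335,.1777],165))
E
```

```text
[ 0.45218033 -0.339808    0.18131805] [-3.1171531   0.05877933  2.91405242]
[ 0.43615561 -0.33092019  0.055     ]
(array([13.5,  3.5,  2.7]), array([-0.0234,  0.0592,  0.0335]))
```

Emit:
apply_moves(motion=[{"offset": [7, 2, 3], "rotation": [-0.012, 0.03, 0.017]}, {"offset": [6, 2, 3], "rotation": [-0.012, 0.03, 0.017]}, {"offset": [0, 0, 0], "rotation": [0, 0, 0]}])

```text
time: 5.12
tool_pos: [0.4432, -0.3346, 0.1828]
tool_rot: [-3.136, 0.008, 2.879]
contact_force: [0.7, -0.1, -0.3]
opening: 0.0005
```

```bash
python3 - <<'E'
from h import *
o=observe(); print({k:np.round(o[k],3) for k in o})
print(plan([.438,-.332,.150],165))
E
```

```text
{'time': np.float64(5.117), 'qpos': array([-0.784,  0.501,  1.598, -0.   ,  1.033, -2.093]), 'qvel': array([ 0.005, -0.045, -0.038,  0.007, -0.011, -0.021]), 'joint_efforts': array([ -0.07 , -47.693, -21.309,  -0.133,   0.264,   0.246]), 'tool_pos': array([ 0.443, -0.335,  0.183]), 'tool_rot': array([-3.136,  0.008,  2.879]), 'contact_force': array([ 0.739, -0.064, -0.338]), 'torque': array([-0.013,  0.031, -0.013]), 'opening': np.float64(0.0)}
(array([ 6. ,  1.3, 32.7]), array([-0.0051,  0.0082, -0.0005]))
```

Emit:
apply_moves(motion=[{"offset": [3, 1, 17], "rotation": [-0.003, 0.008, 0]}, {"offset": [3, 0, 17], "rotation": [-0.003, 0.008, 0]}, {"offset": [0, 0, 10], "rotation": [-0.003, 0.008, 0]}, {"offset": [0, 0, 5], "rotation": [0, 0, 0]}, {"offset": [0, 0, 0], "rotation": [0, 0, 0]}])

```text
time: 5.53
tool_pos: [0.4429, -0.3361, 0.1428]
tool_rot: [-3.135, 0.004, 2.882]
contact_force: [0.3, -0.2, -0.8]
opening: 0.0
```

```bash
python3 - <<'E'
from h import *
o=observe(); print({k:np.round(o[k],3) for k in ['tool_pos','tool_rot','contact_force','qvel']})
print(plan([.438,-.332,.121],165))
p=read_camera('wrist'); save(p,'w4')
E
```

```text
{'tool_pos': array([ 0.443, -0.336,  0.143]), 'tool_rot': array([-3.135,  0.004,  2.882]), 'contact_force': array([ 0.272, -0.166, -0.832]), 'qvel': array([ 0.003, -0.016, -0.024,  0.001,  0.016, -0.001])}
(array([ 5.9,  2.8, 21.8]), array([-0.0068,  0.0035,  0.0026]))
```

View pics/w4.png

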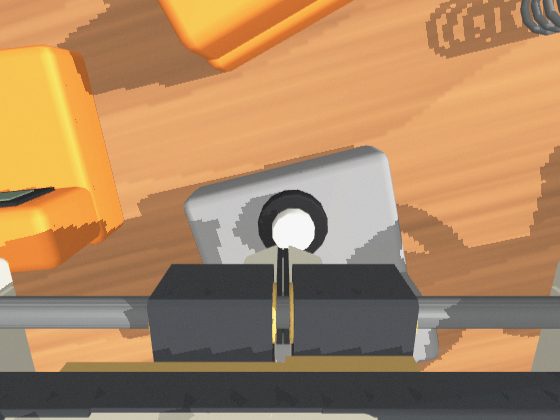

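```bash
python3 - <<'E'
from h import *
p=read_camera('wrist')
k=wray(p,293,231,.055);print(k); print(plan([k[0],k[1],.121],165),observe()['tool_pos'])
E
```

```text
[ 0.43520448 -0.32949662  0.055     ]
(array([ 9.5,  4.8, 22.5]), array([-0.0074,  0.0045,  0.0024])) [ 0.44313729 -0.33635492  0.14358007]
```

Emit:
apply_moves(motion=[{"offset": [5, 3, 2], "rotation": [-0.007, 0.004, 0]}, {"offset": [3, 1, 6], "rotation": [0, 0.002, 0]}, {"offset": [0.5, 0, 7], "rotation": [0, 0.002, 0]}, {"offset": [0, 0, 5], "rotation": [0, 0.002, 0]}, {"offset": [0, 0, 0], "rotation": [0, 0, 0]}])

```text
time: 6.05
tool_pos: [0.4362, -0.3306, 0.1243]
tool_rot: [-3.139, -0.002, 2.882]
contact_force: [0.0, 1.3, 2.4]
opening: 0.0006
```

```bash
python3 - <<'E'
from h import *
o=observe(); print({k:np.round(o[k],4) for k in ['tool_pos','tool_rot','contact_force','qvel']})
print(plan([.4365,-.331,.1165],165))
E
```

```text
{'tool_pos': array([ 0.4362, -0.3306,  0.1243]), 'tool_rot': array([-3.1393e+00, -1.7000e-03,  2.8825e+00]), 'contact_force': array([0.0364, 1.3367, 2.3997]), 'qvel': array([-0.0011, -0.0072, -0.0001, -0.0001,  0.005 , -0.0011])}
(array([-0.4, -0.3,  7.8]), array([-0.0023, -0.0017,  0.0027]))
```

Emit:
apply_moves(motion=[{"offset": [0, 0, 4], "rotation": [0, 0, 0]}, {"offset": [0, 0, 4], "rotation": [0, 0, 0]}, {"offset": [0, 0, 3], "rotation": [0, 0, 0]}, {"offset": [0, 0, 2], "rotation": [0, 0, 0]}, {"offset": [0, 0, 2], "rotation": [0, 0, 0]}])

```text
time: 6.47
tool_pos: [0.4363, -0.3306, 0.1196]
tool_rot: [-3.136, 0.001, 2.884]
contact_force: [-3.2, 3.4, 14.8]
opening: 0.0006
```

Emit:
apply_moves(motion=[{"offset": [0, 0, 3], "rotation": [0, 0, 0]}, {"offset": [0, 0, 3], "rotation": [0, 0, 0]}])

```text
time: 6.63
tool_pos: [0.4364, -0.3305, 0.1192]
tool_rot: [-3.135, 0.003, 2.884]
contact_force: [-9.0, 8.1, 33.7]
opening: 0.0004
```

```bash
python3 - <<'E'
from h import *
p=read_camera('wrist'); save(p,'w5')
p=read_camera('side'); cv2.imwrite('pics/s5.png',cv2.resize(p['img'][220:350,260:400],None,fx=4,fy=4)[:,:,::-1])
o=observe(); print({k:np.round(o[k],4) for k in ['tool_pos','tool_rot','contact_force','qvel']})
E
```

```text
{'tool_pos': array([ 0.4363, -0.3305,  0.1192]), 'tool_rot': array([-3.1348,  0.0034,  2.8843]), 'contact_force': array([-7.9496,  8.141 , 30.2825]), 'qvel': array([ 0.0009,  0.0025,  0.0001, -0.0003, -0.0002,  0.0007])}
```

View pics/w5.png

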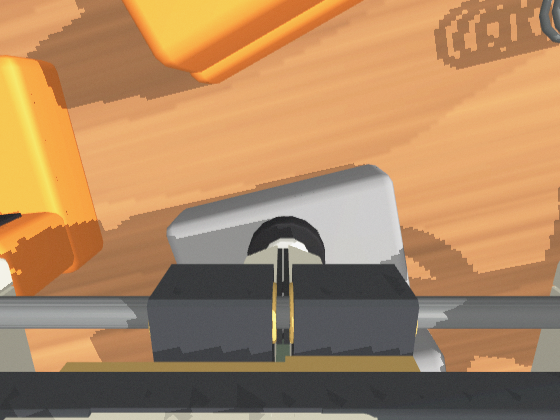

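View pics/s5.png

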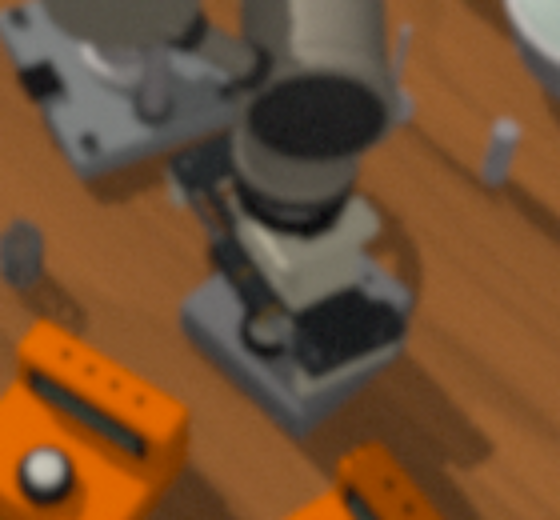

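Emit:
apply_moves(motion=[{"offset": [0, 0, -6], "rotation": [0, 0, 0]}, {"offset": [0, 0, -6], "rotation": [0, 0, 0]}, {"offset": [2, 0, 0], "rotation": [-0.005, 0.003, 0]}, {"offset": [1, 0, 0], "rotation": [0, 0, 0]}, {"offset": [0, 0, 0], "rotation": [0, 0, 0]}])

```text
time: 7.15
tool_pos: [0.4335, -0.3299, 0.1329]
tool_rot: [-3.139, 0.003, 2.885]
contact_force: [0.7, -0.1, 0.3]
opening: 0.0003
```

```bash
python3 - <<'E'
from h import *
o=observe(); print({k:np.round(o[k],4) for k in ['tool_pos','tool_rot','contact_force','qvel']})
p=read_camera('wrist'); cv2.imwrite('pics/w6.png',cv2.resize(p['img'][180:300,200:360],None,fx=4,fy=4)[:,:,::-1])
E
```

```text
{'tool_pos': array([ 0.4335, -0.3299,  0.1329]), 'tool_rot': array([-3.1388e+00,  2.5000e-03,  2.8845e+00]), 'contact_force': array([ 0.6882, -0.1247,  0.3252]), 'qvel': array([-0.0031,  0.01  ,  0.0033,  0.0026, -0.0025, -0.0013])}
```

View pics/w6.png

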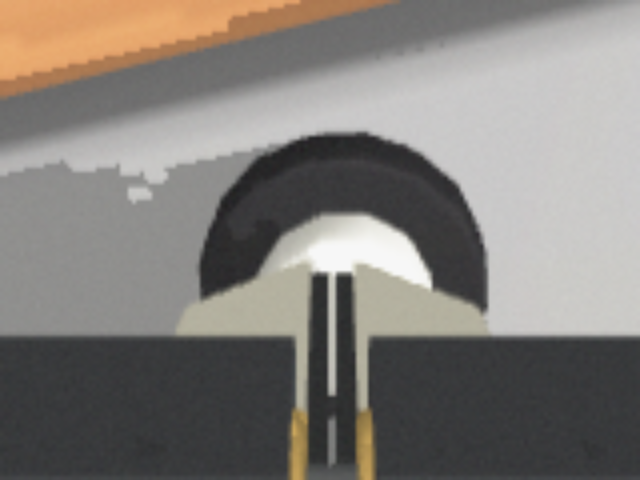

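```bash
python3 - <<'E'
from h import *
p=read_camera('wrist')
o=observe()
e=wray(p,284.5,233,.055); print(e, w2t(e-o['tool_pos']))
for u in (200+265/4,200+432/4): 
  e=wray(p,u,180+275/4,.055); print(w2t(e-o['tool_pos']))
E
```

```text
[ 0.42118168 -0.32626176  0.055     ] [13.   0.5 77.6]
[ 4.  -9.1 77.6]
[ 4.1 12.9 77.6]
```

Emit:
apply_moves(motion=[{"offset": [1, 1.5, 5], "rotation": [0, 0, 0]}, {"offset": [0, 0.5, 2], "rotation": [0, 0, 0]}])

```text
time: 7.42
tool_pos: [0.4329, -0.3276, 0.1245]
tool_rot: [-3.139, 0.001, 2.884]
contact_force: [-1.0, 0.4, 1.3]
opening: 0.0001
```

Emit:
apply_moves(motion=[{"offset": [0, 0, 2], "rotation": [0, 0, 0]}])

```text
time: 7.5
tool_pos: [0.4329, -0.3275, 0.1221]
tool_rot: [-3.139, 0.001, 2.884]
contact_force: [0.2, -1.0, 3.9]
opening: 0.0002
```

Emit:
apply_moves(motion=[{"offset": [0, 0, 2], "rotation": [0, 0, 0]}])

```text
time: 7.58
tool_pos: [0.433, -0.3276, 0.1198]
tool_rot: [-3.139, 0.001, 2.884]
contact_force: [-0.9, -0.2, 5.2]
opening: 0.0004
```

Emit:
apply_moves(motion=[{"offset": [0, 0, 2], "rotation": [0, 0, 0]}])

```text
time: 7.67
tool_pos: [0.4331, -0.3277, 0.1191]
tool_rot: [-3.139, 0.002, 2.885]
contact_force: [-7.8, 5.9, 34.9]
opening: -0.0001
```

Emit:
apply_moves(motion=[{"offset": [0, 0, 2], "rotation": [0, 0, 0]}])

```text
time: 7.75
tool_pos: [0.433, -0.3276, 0.1193]
tool_rot: [-3.138, 0.002, 2.885]
contact_force: [-6.8, 6.2, 28.3]
opening: 0.0007
```

Emit:
apply_moves(motion=[{"offset": [0, 0, 3], "rotation": [0, 0, 0]}])

```text
time: 7.83
tool_pos: [0.433, -0.3276, 0.1191]
tool_rot: [-3.138, 0.003, 2.885]
contact_force: [-9.3, 8.1, 36.5]
opening: 0.0003
```

Emit:
apply_moves(motion=[{"offset": [0, 0, 3], "rotation": [0, 0, 0]}])

```text
time: 7.92
tool_pos: [0.433, -0.3275, 0.1192]
tool_rot: [-3.137, 0.004, 2.886]
contact_force: [-8.1, 7.5, 31.1]
opening: 0.0006
```

Emit:
apply_moves(motion=[{"offset": [0, 0, 3], "rotation": [0, 0, 0]}])

```text
time: 8.0
tool_pos: [0.4329, -0.3274, 0.1193]
tool_rot: [-3.136, 0.005, 2.886]
contact_force: [-8.2, 7.0, 29.0]
opening: 0.0005
```

Emit:
apply_moves(motion=[{"offset": [0, 0, -15], "rotation": [0, 0, 0]}, {"offset": [0, 0, -35], "rotation": [0, 0, 0]}, {"offset": [0, 0, -40], "rotation": [0, 0, 0]}, {"offset": [0, 0, -40], "rotation": [0, 0, 0]}, {"offset": [0, 0, -40], "rotation": [0, 0, 0]}, {"offset": [0, 0, -40], "rotation": [0, 0, 0]}, {"offset": [0, 0, -25], "rotation": [0, 0, 0]}, {"offset": [0, 0, 0], "rotation": [0, 0, 0]}])

```text
time: 8.67
tool_pos: [0.4312, -0.3243, 0.3634]
tool_rot: [-3.139, -0.0, 2.886]
contact_force: [0.6, -0.2, 0.0]
opening: 0.0003
```

```bash
python3 - <<'E'
from h import *
o=observe();print(o['tool_pos'],o['tool_rot'])
print(plan([.488,.014,.36],165))
p=read_camera('side'); cv2.imwrite('pics/s7.png',cv2.resize(p['img'][220:350,260:400],None,fx=4,fy=4)[:,:,::-1])
E
```

```text
[ 0.43119684 -0.3242925   0.36337716] [-3.13925517e+00 -1.14498053e-04  2.88646060e+00]
(array([ 30.4, 341.7,   2.6]), array([-0.0023, -0.0001,  0.0067]))
```

View pics/s7.png

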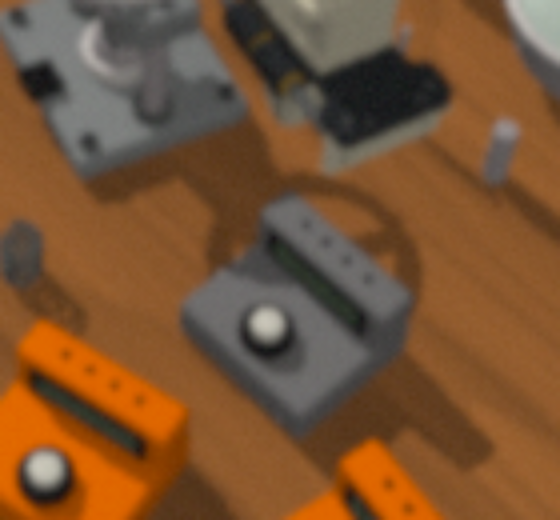

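Emit:
apply_moves(motion=[{"offset": [3, 38, 0], "rotation": [0, 0, 0]}, {"offset": [3, 38, 0], "rotation": [0, 0, 0]}, {"offset": [3, 38, 0], "rotation": [0, 0, 0]}, {"offset": [3, 38, 0], "rotation": [0, 0, 0]}, {"offset": [3, 38, 0], "rotation": [0, 0, 0]}, {"offset": [3, 38, 0], "rotation": [0, 0, 0]}, {"offset": [3, 38, 0], "rotation": [0, 0, 0]}, {"offset": [3, 38, 0], "rotation": [0, 0, 0]}, {"offset": [3, 38, 0], "rotation": [0, 0, 0]}, {"offset": [0, 0, 0], "rotation": [0, 0, 0]}])

```text
time: 9.55
tool_pos: [0.4889, 0.0271, 0.3409]
tool_rot: [3.139, -0.032, 2.878]
contact_force: [-0.9, -0.3, 0.1]
opening: 0.0005
```

Emit:
apply_moves(motion=[{"offset": [0, 0, 0], "rotation": [0, 0, -0.12]}, {"offset": [0, 0, 0], "rotation": [0, 0, -0.12]}, {"offset": [0, 0, 0], "rotation": [0, 0, -0.12]}, {"offset": [0, 0, 0], "rotation": [0, 0, -0.12]}, {"offset": [0, 0, 0], "rotation": [0, 0, -0.12]}, {"offset": [0, 0, 0], "rotation": [0, 0, -0.12]}, {"offset": [0, 0, 0], "rotation": [0, 0, -0.12]}, {"offset": [0, 0, 0], "rotation": [0, 0, -0.12]}, {"offset": [0, 0, 0], "rotation": [0, 0, -0.12]}, {"offset": [0, 0, 0], "rotation": [0, 0, -0.12]}, {"offset": [0, 0, 0], "rotation": [0, 0, -0.12]}, {"offset": [0, 0, 0], "rotation": [0, 0, 0]}])

```text
time: 10.55
tool_pos: [0.4814, 0.0284, 0.3154]
tool_rot: [3.068, -0.02, -2.027]
contact_force: [-0.3, -0.2, -0.1]
opening: 0.0005
```

```bash
python3 - <<'E'
from h import *
o=observe();print(o['tool_pos'],o['tool_rot'],o['qpos'])
print(plan([.488,.014,.30],254))
p=read_camera('wrist'); save(p,'w8')
for q in ['wheel_hub','grip']: print(q,[(np.round(d['location'],4).tolist(),round(d['score'],2)) for d in tip_of(q,p)[:3]])
p=read_camera('scene')
for q in ['wheel_hub','grip']: print(q,[(np.round(d['location'],4).tolist(),round(d['score'],2)) for d in tip_of(q,p)[:3]])
E
```

```text
[0.48138584 0.02843656 0.31538526] [ 3.06798596 -0.02025063 -2.02715686] [-0.10352786  0.28025097  1.54940593  0.00657151  1.38800284 -2.78945478]
(array([  9.7, -13.4,  14.6]), array([ 0.0752, -0.0137, -0.1778]))
wheel_hub [([0.5366, -0.0697, 0.1944], 0.63)]
grip [([0.5376, 0.0057, 0.198], 0.86)]
wheel_hub [([0.5371, -0.0696, 0.1906], 0.77), ([0.6668, 0.4248, 0.0017], 0.46)]
grip [([0.536, -0.0019, 0.1969], 0.58), ([0.6756, -0.2328, -0.0008], 0.27)]
```

View pics/w8.png

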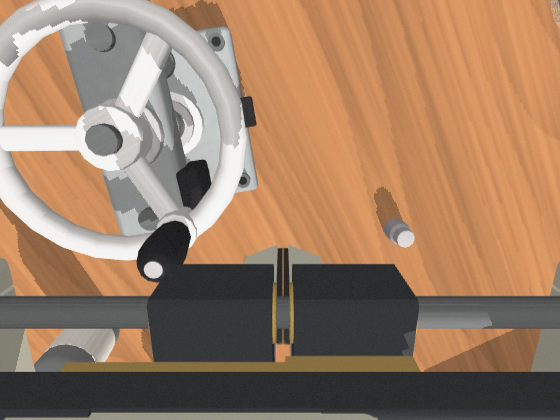

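```bash
python3 - <<'E'
from h import *
p=read_camera('wrist')
print(wray(p,152,269,.247), wray(p,103,140,.205), wray(p,176,228,.197))
o=observe();print(o['tool_pos'],o['tool_rot'])
print(plan([.488,.014,.30],254))
E
```

```text
[0.53574576 0.00257289 0.247     ] [ 0.53808535 -0.06566524  0.205     ] [ 5.32810174e-01 -2.81019091e-04  1.97000000e-01]
[0.48202967 0.02875069 0.3172716 ] [ 3.07142396 -0.01936438 -2.03302764]
(array([ 10.2, -13.1,  16.6]), array([ 0.0717, -0.0129, -0.1836]))
```

Emit:
apply_moves(motion=[{"offset": [3, -5, 0], "rotation": [0.036, -0.006, -0.09]}, {"offset": [3, -5, 3], "rotation": [0.036, -0.006, -0.09]}, {"offset": [3, -2, 5], "rotation": [0, 0, 0]}, {"offset": [0, 0, 0], "rotation": [0, 0, 0]}])

```text
time: 11.23
tool_pos: [0.4901, 0.0155, 0.3088]
tool_rot: [-3.138, -0.001, -1.852]
contact_force: [0.2, 0.5, -0.7]
opening: 0.0004
```

```bash
python3 - <<'E'
from h import *
o=observe();print(o['tool_pos'],o['tool_rot'],o['qpos'],o['contact_force'])
print(plan([.488,.014,.274],254))
E
```

```text
[0.49011482 0.01553033 0.3088006 ] [-3.13809170e+00 -7.01712365e-04 -1.85211106e+00] [-1.24117282e-01  2.63579845e-01  1.58904675e+00 -1.29337021e-03
  1.28561835e+00 -2.98403465e+00] [ 0.16734148  0.50639061 -0.66649873]
(array([ 2. ,  1.7, 34.8]), array([-0.0035, -0.0007, -0.0021]))
```

Descend to pushing height, then come up to the handle.

Emit:
apply_moves(motion=[{"offset": [1, 1, 12], "rotation": [0, 0, 0]}, {"offset": [1, 0, 12], "rotation": [0, 0, 0]}, {"offset": [0, 0, 8], "rotation": [0, 0, 0]}, {"offset": [0, 0, 2], "rotation": [0, 0, 0]}, {"offset": [0, 0, 0], "rotation": [0, 0, 0]}])

```text
time: 11.65
tool_pos: [0.4887, 0.0139, 0.2739]
tool_rot: [-3.141, -0.0, -1.866]
contact_force: [-0.1, -0.3, 0.4]
opening: 0.0006
```

```bash
cat >> h.py <<'E'
HUB=np.array([.5372,-.068])
def state(s=.031,r=.068):
    """estimate wheel travel (deg) assuming finger face touches grip"""
    o=observe(); R=Ro.from_euler('xyz',o['tool_rot']).as_matrix(); n=-R[:2,1]
    # face line: points F+0.019n ; grip centre at distance s along n on circle r
    F=o['tool_pos'][:2]; f=F-HUB; d=f@n+s; l=np.sqrt(max(r*r-d*d,0)); t=np.array([-n[1],n[0]])
    G=d*n+l*t  # left of n (clockwise motion: centre on the right)
    a=np.degrees(np.arctan2(G[1],G[0])); lat=((G-f)@t)*1000
    xa=np.degrees(np.arctan2(R[1,0],R[0,0]))
    return o,a,lat,xa,R
E
python3 - <<'E'
from h import *
o,a,lat,xa,R=state();print(o['tool_pos'],o['tool_rot'],o['contact_force'],a,lat,xa)
print(plan([.507,.0085,.274],254))
E
```

```text
[0.48873468 0.01389916 0.27394895] [-3.14098249e+00 -4.83218823e-04 -1.86600944e+00] [-0.12084788 -0.32732218  0.39151673] 108.2848631303364 -8.689239456672889 -106.91446565058727
(array([ -0.1, -19. ,  -0. ]), array([-0.0006, -0.0005, -0.016 ]))
```

Emit:
apply_moves(motion=[{"offset": [0, -6, 0], "rotation": [0, 0, 0]}, {"offset": [0, -5, 0], "rotation": [0, 0, 0]}])

```text
time: 11.82
tool_pos: [0.4996, 0.0109, 0.2745]
tool_rot: [-3.141, -0.0, -1.867]
contact_force: [-0.0, -0.6, 0.5]
opening: 0.0001
```

Emit:
apply_moves(motion=[{"offset": [0, -2.5, 0], "rotation": [0, 0, 0]}])

```text
time: 11.9
tool_pos: [0.503, 0.0099, 0.275]
tool_rot: [-3.14, -0.0, -1.867]
contact_force: [-0.0, 0.2, 0.9]
opening: 0.0
```

Emit:
apply_moves(motion=[{"offset": [0, -2.5, 0], "rotation": [0, 0, 0]}])

```text
time: 11.98
tool_pos: [0.5057, 0.0092, 0.2752]
tool_rot: [-3.141, -0.0, -1.868]
contact_force: [-3.3, 1.6, -0.4]
opening: 0.0002
```

Emit:
apply_moves(motion=[{"offset": [0, -2, 0], "rotation": [0, 0, 0]}])

```text
time: 12.07
tool_pos: [0.5075, 0.0087, 0.2752]
tool_rot: [3.141, -0.0, -1.868]
contact_force: [-3.9, 1.3, -0.4]
opening: 0.0002
```

```bash
cat >> h.py <<'E'
A0=90.;XA0=253.;KK=.936;ZT=.275
def nominal(phi):
    a=np.radians(A0-phi); G=HUB+.068*np.array([np.cos(a),np.sin(a)]); xa=XA0-KK*phi; h=np.radians(xa-270); n=np.array([np.cos(h),np.sin(h)])
    return np.array([*(G-.031*n),ZT]),Ro.from_euler('xyz',[np.pi,0,np.radians(xa)]),a
def rows(dphi,N,phi_hint):
    o,a,lat,xa,R=state(); phi=(A0-a)%360
    phi+=360*round((phi_hint-phi)/360)
    print('t',round(o['time'],2),'phi',round(phi,2),'lat',round(lat,1),'xa',round(xa,1),'z',o['tool_pos'][2].round(4),'rot',o['tool_rot'].round(3),'F',o['contact_force'].round(1),'q',o['qpos'].round(2))
    p=o['tool_pos'];Rc=Ro.from_matrix(R)
    for i in range(1,N+1):
        P,Q,_=nominal(phi+dphi*i)
        print((Rc.inv().apply(P-p)*1000).round(1).tolist(),(Rc.inv()*Q).as_rotvec().round(3).tolist())
        p,Rc=P,Q
E
python3 -c "
from h import *
rows(4,6,0)"
```

```text
t 12.07 phi 0.02 lat 0.4 xa -107.0 z 0.2752 rot [ 3.141 -0.    -1.868] F [-3.9  1.3 -0.4] q [-0.13  0.33  1.6   0.    1.22 -2.98]
[-3.6, -4.7, 0.2] [0.001, -0.0, 0.065]
[-3.2, -4.7, -0.0] [0.0, -0.0, 0.065]
[-3.2, -4.7, -0.0] [0.0, -0.0, 0.065]
[-3.2, -4.7, -0.0] [-0.0, -0.0, 0.065]
[-3.2, -4.7, -0.0] [-0.0, -0.0, 0.065]
[-3.1, -4.7, -0.0] [0.0, -0.0, 0.065]
```

Emit:
apply_moves(motion=[{"offset": [-3, -5, 0], "rotation": [0, 0, 0.065]}, {"offset": [-3, -5, 0], "rotation": [0, 0, 0.065]}, {"offset": [-3, -5, 0], "rotation": [0, 0, 0.065]}, {"offset": [-3, -5, 0], "rotation": [0, 0, 0.065]}, {"offset": [-3, -5, 0], "rotation": [0, 0, 0.065]}, {"offset": [-3, -5, 0], "rotation": [0, 0, 0.065]}])

```text
time: 12.57
tool_pos: [0.5405, 0.0136, 0.2753]
tool_rot: [3.131, -0.003, -2.273]
contact_force: [-3.6, 2.3, -0.2]
opening: 0.0003
```

```bash
python3 -c "
from h import *
rows(4,3,20)
p=read_camera('scene');save(p,'p1')
print(nominal(24)[0]); print([(np.round(d['location'],4).tolist(),round(d['score'],2)) for d in tip_of('grip',p)[:3]])"
```

```text
t 12.57 phi 23.86 lat 0.8 xa -130.3 z 0.2753 rot [ 3.131e+00 -3.000e-03 -2.273e+00] F [-3.6  2.3 -0.2] q [-0.12  0.39  1.5   0.    1.26 -2.56]
[-3.5, -4.6, 0.3] [0.011, -0.003, 0.049]
[-3.1, -4.7, -0.0] [0.0, -0.0, 0.065]
[-3.1, -4.7, -0.0] [-0.0, -0.0, 0.065]
[0.54092534 0.01382448 0.275     ]
[([0.567, -0.0037, 0.1982], 0.61)]
```

View pics/p1.png

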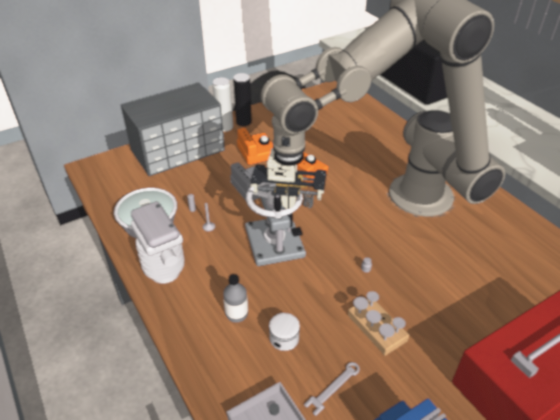

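Emit:
apply_moves(motion=[{"offset": [-3.5, -5, 0], "rotation": [0.01, -0.003, 0.065]}, {"offset": [-3, -5, 0], "rotation": [0.0015, 0, 0.065]}, {"offset": [-3, -5, 0], "rotation": [0.0015, 0, 0.065]}, {"offset": [-3, -5, 0], "rotation": [0.0015, 0, 0.065]}, {"offset": [-3, -5, 0], "rotation": [0.0015, 0, 0.065]}, {"offset": [-3, -5, 0], "rotation": [0.0015, 0, 0.065]}, {"offset": [-3, -5, 0], "rotation": [0.0015, 0, 0.065]}, {"offset": [-3, -5, 0], "rotation": [0.0015, 0, 0.065]}])

```text
time: 13.33
tool_pos: [0.5818, 0.0002, 0.2752]
tool_rot: [-3.139, -0.0, -2.791]
contact_force: [-1.4, 3.6, 0.3]
opening: 0.0005
```

```bash
python3 -c "
from h import *
rows(4,3,55)"
```

```text
t 13.33 phi 54.83 lat 0.3 xa -159.9 z 0.2752 rot [-3.139 -0.    -2.791] F [-1.4  3.6  0.3] q [-0.13  0.46  1.39 -0.    1.29 -2.05]
[-2.6, -4.6, 0.2] [-0.002, -0.0, 0.038]
[-2.9, -4.7, -0.0] [-0.0, -0.0, 0.065]
[-2.9, -4.7, -0.0] [0.0, -0.0, 0.065]
```

Emit:
apply_moves(motion=[{"offset": [-2.7, -5, 0], "rotation": [0, 0, 0.04]}, {"offset": [-2.9, -5, 0], "rotation": [0, 0, 0.065]}, {"offset": [-2.9, -5, 0], "rotation": [0.001, 0, 0.065]}, {"offset": [-2.9, -5, 0], "rotation": [0.001, 0, 0.065]}, {"offset": [-2.9, -5, 0], "rotation": [0.001, 0, 0.065]}, {"offset": [-2.9, -5, 0], "rotation": [0.001, 0, 0.065]}, {"offset": [-2.8, -5, 0], "rotation": [0.001, 0, 0.065]}, {"offset": [-2.8, -5, 0], "rotation": [0.001, 0, 0.065]}, {"offset": [-2.8, -5, 0], "rotation": [0.001, 0, 0.065]}, {"offset": [-2.8, -5, 0], "rotation": [0.001, 0, 0.065]}])

```text
time: 14.17
tool_pos: [0.6147, -0.0413, 0.2753]
tool_rot: [3.139, 0.002, 2.865]
contact_force: [0.6, 4.4, -0.8]
opening: 0.0004
```

```bash
python3 -c "
from h import *
rows(4,3,95)"
```

```text
t 14.17 phi 92.37 lat -1.1 xa 164.2 z 0.2753 rot [3.139e+00 2.000e-03 2.865e+00] F [ 0.6  4.4 -0.8] q [-0.19  0.52  1.28  0.    1.33 -1.49]
[-0.6, -4.7, 0.3] [0.002, 0.002, 0.024]
[-2.8, -4.8, -0.0] [0.0, -0.0, 0.065]
[-2.7, -4.8, -0.0] [0.0, -0.0, 0.065]
```

Emit:
apply_moves(motion=[{"offset": [-1, -5, 0], "rotation": [0.002, 0.002, 0.03]}, {"offset": [-2.6, -5, 0], "rotation": [0.001, 0, 0.065]}, {"offset": [-2.6, -5, 0], "rotation": [0.001, 0, 0.065]}, {"offset": [-2.6, -5, 0], "rotation": [0.001, 0, 0.065]}, {"offset": [-2.6, -5, 0], "rotation": [0.001, 0, 0.065]}, {"offset": [-2.6, -5, 0], "rotation": [0.001, 0, 0.065]}, {"offset": [-2.6, -5, 0], "rotation": [0.001, 0, 0.065]}, {"offset": [-2.6, -5, 0], "rotation": [0.001, 0, 0.065]}, {"offset": [-2.6, -5, 0], "rotation": [0.001, 0, 0.065]}, {"offset": [-2.6, -5, 0], "rotation": [0.001, 0, 0.065]}])

```text
time: 15.0
tool_pos: [0.6125, -0.0951, 0.2754]
tool_rot: [3.138, 0.004, 2.247]
contact_force: [3.4, 2.9, -1.7]
opening: 0.0004
```

```bash
python3 -c "
from h import *
rows(4,3,130)"
```

```text
t 15.0 phi 132.13 lat -1.1 xa 128.7 z 0.2754 rot [3.138 0.004 2.247] F [ 3.4  2.9 -1.7] q [-0.28  0.53  1.27  0.    1.33 -0.95]
[-1.2, -4.8, 0.4] [0.004, 0.004, 0.055]
[-2.5, -4.8, -0.0] [0.0, -0.0, 0.065]
[-2.5, -4.8, -0.0] [-0.0, -0.0, 0.065]
```

Emit:
apply_moves(motion=[{"offset": [-1.5, -5, 0], "rotation": [0.004, 0.004, 0.055]}, {"offset": [-2.4, -5, 0], "rotation": [0.001, 0.001, 0.065]}, {"offset": [-2.4, -5, 0], "rotation": [0.001, 0.001, 0.065]}, {"offset": [-2.4, -5, 0], "rotation": [0.001, 0.001, 0.065]}, {"offset": [-2.4, -5, 0], "rotation": [0.001, 0.001, 0.065]}, {"offset": [-2.4, -5, 0], "rotation": [0.001, 0.001, 0.065]}, {"offset": [-2.4, -5, 0], "rotation": [0.001, 0.001, 0.065]}, {"offset": [-2.4, -5, 0], "rotation": [0.001, 0.001, 0.065]}, {"offset": [-2.4, -5, 0], "rotation": [0.001, 0.001, 0.065]}, {"offset": [-2.4, -5, 0], "rotation": [0.001, 0.001, 0.065]}])

```text
time: 15.83
tool_pos: [0.5793, -0.1384, 0.2755]
tool_rot: [3.134, -0.002, 1.598]
contact_force: [4.2, -0.0, -2.1]
opening: 0.0008
```

```bash
python3 -c "
from h import *
rows(4,3,170)"
```

```text
t 15.83 phi 170.71 lat -4.1 xa 91.6 z 0.2755 rot [ 3.134e+00 -2.000e-03  1.598e+00] F [ 4.2 -0.  -2.1] q [-0.37  0.48  1.35  0.01  1.3  -0.39]
[2.5, -4.7, 0.5] [0.007, -0.002, 0.037]
[-2.3, -4.8, -0.0] [0.0, -0.0, 0.065]
[-2.3, -4.8, -0.0] [0.0, -0.0, 0.065]
```

Emit:
apply_moves(motion=[{"offset": [1.5, -4.5, 0], "rotation": [0.007, -0.002, 0.037]}, {"offset": [-1.5, -5, 0.2], "rotation": [0.001, 0, 0.065]}, {"offset": [-1.8, -5, 0.2], "rotation": [0.001, 0, 0.065]}, {"offset": [-1.8, -5, 0], "rotation": [0.001, 0, 0.065]}, {"offset": [-1.8, -5, 0], "rotation": [0.001, 0, 0.065]}, {"offset": [-1.8, -5, 0], "rotation": [0.001, 0, 0.065]}, {"offset": [-1.8, -5, 0], "rotation": [0.001, 0, 0.065]}, {"offset": [-1.8, -5, 0], "rotation": [0.001, 0, 0.065]}])

```text
time: 16.5
tool_pos: [0.5411, -0.1483, 0.2758]
tool_rot: [3.127, 0.003, 1.098]
contact_force: [4.2, -1.3, -2.5]
opening: 0.0004
```

```bash
python3 -c "
from h import *
rows(4,3,200)
p=read_camera('wrist');save(p,'p2')"
```

```text
t 16.5 phi 199.45 lat -2.3 xa 62.9 z 0.2758 rot [3.127e+00 3.000e-03 1.098e+00] F [ 4.2 -1.3 -2.5] q [-0.4   0.41  1.46 -0.    1.25  0.07]
[1.7, -4.7, 0.7] [0.015, 0.003, 0.006]
[-2.2, -4.8, -0.0] [0.0, -0.0, 0.065]
[-2.2, -4.8, -0.0] [0.0, -0.0, 0.065]
```

View pics/p2.png

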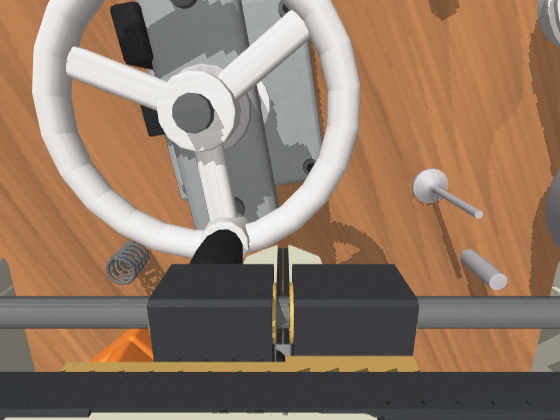

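Emit:
apply_moves(motion=[{"offset": [1, -4.5, 0.5], "rotation": [0.015, 0.003, 0.01]}, {"offset": [-1.5, -5, 0], "rotation": [0.001, 0, 0.065]}, {"offset": [-1.8, -5, 0], "rotation": [0.001, 0, 0.065]}, {"offset": [-1.8, -5, 0], "rotation": [0.001, 0, 0.065]}, {"offset": [-1.8, -5, 0], "rotation": [0.001, 0, 0.065]}, {"offset": [-1.8, -5, 0], "rotation": [0.001, 0, 0.065]}, {"offset": [-1.8, -5, 0], "rotation": [0.001, 0, 0.065]}, {"offset": [-1.8, -5, 0], "rotation": [0.001, 0, 0.065]}, {"offset": [-1.8, -5, 0], "rotation": [0.001, 0, 0.065]}, {"offset": [-1.8, -5, 0], "rotation": [0.001, 0, 0.065]}])

```text
time: 17.38
tool_pos: [0.4942, -0.1327, 0.2758]
tool_rot: [3.14, 0.005, 0.499]
contact_force: [1.8, -3.7, -1.9]
opening: 0.0005
```

```bash
python3 -c "
from h import *
rows(4,3,240)"
```

```text
t 17.38 phi 236.98 lat -1.0 xa 28.6 z 0.2758 rot [3.14  0.005 0.499] F [ 1.8 -3.7 -1.9] q [-0.41  0.33  1.59 -0.01  1.23  0.66]
[0.1, -4.8, 0.8] [0.002, 0.005, 0.02]
[-2.0, -4.8, -0.0] [0.0, -0.0, 0.065]
[-2.0, -4.8, -0.0] [0.0, -0.0, 0.065]
```

Emit:
apply_moves(motion=[{"offset": [0, -4.8, 0.5], "rotation": [0.002, 0.005, 0.02]}, {"offset": [-2, -5, 0], "rotation": [0.001, 0, 0.065]}, {"offset": [-2, -5, 0], "rotation": [0.001, 0, 0.065]}, {"offset": [-1.9, -5, 0], "rotation": [0.001, 0, 0.065]}, {"offset": [-1.9, -5, 0], "rotation": [0.001, 0, 0.065]}, {"offset": [-1.9, -5, 0], "rotation": [0.001, 0, 0.065]}, {"offset": [-1.9, -5, 0], "rotation": [0.001, 0, 0.065]}, {"offset": [-1.9, -5, 0], "rotation": [0.001, 0, 0.065]}, {"offset": [-1.9, -5, 0], "rotation": [0.001, 0, 0.065]}, {"offset": [-1.9, -5, 0], "rotation": [0.001, 0, 0.065]}])

```text
time: 18.22
tool_pos: [0.4631, -0.0919, 0.2757]
tool_rot: [3.141, 0.004, -0.105]
contact_force: [0.6, -3.3, -1.5]
opening: 0.0006
```

```bash
python3 -c "
from h import *
rows(4,3,280)"
```

```text
t 18.22 phi 275.54 lat -3.2 xa -6.0 z 0.2757 rot [ 3.141  0.004 -0.105] F [ 0.6 -3.3 -1.5] q [-0.36  0.26  1.69 -0.    1.2   1.32]
[1.9, -4.8, 0.7] [0.0, 0.004, 0.046]
[-1.8, -4.8, -0.0] [-0.0, -0.0, 0.065]
[-1.8, -4.8, -0.0] [-0.0, -0.0, 0.065]
```

Emit:
apply_moves(motion=[{"offset": [1, -4.8, 0.5], "rotation": [0, 0.004, 0.046]}, {"offset": [-1.2, -5, 0], "rotation": [0.001, 0, 0.065]}, {"offset": [-1.4, -5, 0], "rotation": [0.001, 0, 0.065]}, {"offset": [-1.4, -5, 0], "rotation": [0.001, 0, 0.065]}, {"offset": [-1.4, -5, 0], "rotation": [0.001, 0, 0.065]}, {"offset": [-1.4, -5, 0], "rotation": [0.001, 0, 0.065]}, {"offset": [-1.4, -5, 0], "rotation": [0.001, 0, 0.065]}, {"offset": [-1.4, -5, 0], "rotation": [0.001, 0, 0.065]}, {"offset": [-1.4, -5, 0], "rotation": [0.001, 0, 0.065]}, {"offset": [-1.4, -5, 0], "rotation": [0.001, 0, 0.065]}])

```text
time: 19.05
tool_pos: [0.4644, -0.0426, 0.2757]
tool_rot: [3.133, 0.011, -0.735]
contact_force: [-2.1, -3.0, 0.9]
opening: 0.0004
```

```bash
python3 -c "
from h import *
rows(4,3,310)"
```

```text
t 19.05 phi 312.98 lat -3.1 xa -42.1 z 0.2757 rot [ 3.133  0.011 -0.735] F [-2.1 -3.   0.9] q [-0.25  0.26  1.7  -0.    1.2   2.05]
[2.4, -4.8, 0.7] [0.009, 0.01, 0.028]
[-1.6, -4.8, -0.0] [0.0, -0.0, 0.065]
[-1.6, -4.8, -0.0] [-0.0, -0.0, 0.065]
```

Emit:
apply_moves(motion=[{"offset": [1.5, -4.8, 0.5], "rotation": [0.009, 0.01, 0.03]}, {"offset": [-1, -5, 0], "rotation": [0.001, 0, 0.065]}, {"offset": [-1.2, -5, 0], "rotation": [0.001, 0, 0.065]}, {"offset": [-1.2, -5, 0], "rotation": [0.001, 0, 0.065]}, {"offset": [-1.2, -5, 0], "rotation": [0.001, 0, 0.065]}, {"offset": [-1.2, -5, 0], "rotation": [0.001, 0, 0.065]}, {"offset": [-1.2, -5, 0], "rotation": [0.001, 0, 0.065]}, {"offset": [-1.2, -5, 0], "rotation": [0.001, 0, 0.065]}])

```text
time: 19.72
tool_pos: [0.4849, -0.0122, 0.2756]
tool_rot: [3.128, 0.008, -1.217]
contact_force: [-3.2, -2.6, 2.7]
opening: 0.0006
```

```bash
python3 -c "
from h import *
rows(4,4,345)"
```

```text
t 19.72 phi 340.82 lat -2.5 xa -69.7 z 0.2756 rot [ 3.128  0.008 -1.217] F [-3.2 -2.6  2.7] q [-0.18  0.29  1.65  0.    1.22  2.6 ]
[2.8, -4.8, 0.5] [0.014, 0.008, 0.001]
[-1.4, -4.8, -0.0] [-0.0, -0.0, 0.065]
[-1.4, -4.8, -0.0] [-0.0, -0.0, 0.065]
[-1.4, -4.8, -0.0] [0.0, -0.0, 0.065]
```

Emit:
apply_moves(motion=[{"offset": [1.5, -4.8, 0.5], "rotation": [0.014, 0.008, 0.01]}, {"offset": [-1, -5, 0], "rotation": [0, 0, 0.065]}, {"offset": [-1.2, -5, 0], "rotation": [0, 0, 0.065]}, {"offset": [-1.2, -4, 0], "rotation": [0, 0, 0.05]}])

```text
time: 20.05
tool_pos: [0.4998, -0.0037, 0.2753]
tool_rot: [3.136, 0.002, -1.4]
contact_force: [-4.4, 0.2, 2.9]
opening: 0.0001
```

```bash
python3 -c "
from h import *
rows(2,2,355)
p=read_camera('scene')
print([(np.round(d['location'],4).tolist(),round(d['score'],2)) for d in tip_of('grip',p)[:3]])
rows(2,1,355)"
```

```text
t 20.05 phi 354.5 lat -1.9 xa -80.2 z 0.2753 rot [ 3.136e+00  2.000e-03 -1.400e+00] F [-4.4  0.2  2.9] q [-0.16  0.31  1.62 -0.    1.22  2.81]
[1.8, -2.4, 0.3] [0.006, 0.002, 0.008]
[-0.7, -2.4, -0.0] [0.0, -0.0, 0.033]
[([0.5302, 0.0011, 0.1999], 0.45)]
t 20.15 phi 354.93 lat -2.0 xa -80.1 z 0.2752 rot [ 3.137e+00  2.000e-03 -1.398e+00] F [-1.4 -0.5  2.3] q [-0.16  0.31  1.61  0.    1.22  2.81]
[1.7, -2.4, 0.2] [0.004, 0.002, 0.017]
```

Emit:
apply_moves(motion=[{"offset": [0.5, -2.6, 0], "rotation": [0, 0, 0.015]}, {"offset": [0, -2.4, 0], "rotation": [0, 0, 0.015]}])

```text
time: 20.32
tool_pos: [0.5043, -0.0031, 0.2753]
tool_rot: [3.135, 0.002, -1.423]
contact_force: [-3.3, -0.5, 2.9]
opening: 0.0005
```

```bash
python3 -c "
from h import *
rows(2,2,355)"
```

```text
t 20.32 phi 358.34 lat -1.5 xa -81.5 z 0.2753 rot [ 3.135e+00  2.000e-03 -1.423e+00] F [-3.3 -0.5  2.9] q [-0.16  0.32  1.6   0.    1.22  2.83]
[0.3, -2.4, 0.3] [0.006, 0.002, 0.048]
[-0.7, -2.4, -0.0] [0.0, -0.0, 0.033]
```

Emit:
apply_moves(motion=[{"offset": [0, 6, 0], "rotation": [0, 0, 0]}, {"offset": [0, 10, 0], "rotation": [0, 0, 0]}, {"offset": [0, 10, -5], "rotation": [0, 0, 0]}, {"offset": [0, 0, -30], "rotation": [0, 0, 0]}, {"offset": [0, 0, -35], "rotation": [0, 0, 0]}, {"offset": [0, 30, -30], "rotation": [0, 0, 0]}, {"offset": [0, 30, -10], "rotation": [0, 0, 0]}, {"offset": [0, 30, 0], "rotation": [0, 0, 0]}, {"offset": [0, 0, 0], "rotation": [0, 0, 0]}, {"offset": [0, 0, 0], "rotation": [0, 0, 0]}])

```text
time: 21.15
tool_pos: [0.3813, -0.0218, 0.3902]
tool_rot: [3.14, 0.001, -1.416]
contact_force: [-0.3, -0.1, 0.5]
opening: 0.0005
```

```bash
python3 - <<'E'
from h import *
o=observe();print(o['tool_pos'],o['contact_force'],o['qvel'].round(3))
for c in ['scene','side']:
    p=read_camera(c); save(p,c+'9'); a=cv2.imread(f'pics/{c}0.png'); b=cv2.imread(f'pics/{c}9.png')
    x0,y0=(225,160) if c=='scene' else (245,160)
    f=lambda i:cv2.resize(i[y0:y0+100,x0:x0+90],None,fx=4,fy=4,interpolation=cv2.INTER_CUBIC)
    cv2.imwrite(f'pics/{c}_cmp.png',np.hstack([f(a),f(b)]))
    for q in ['wheel_hub','grip','piston','spare_spring','valve','socket','gudgeon_pin','spanner','oil_bottle']:
        print(c,q,[(np.round(d['location'],4).tolist(),round(d['score'],2)) for d in tip_of(q,p)[:2]])
E
```

```text
[ 0.38125577 -0.0218326   0.39021738] [-0.2674375  -0.05597065  0.50079976] [-0.021 -0.08   0.055 -0.005  0.019 -0.024]
scene wheel_hub [([0.5346, -0.0689, 0.1925], 0.86)]
scene grip [([0.7623, 0.1076, 0.0039], 0.62), ([0.5346, 0.0012, 0.1966], 0.45)]
scene piston [([0.6941, 0.2423, -0.0018], 0.61)]
scene spare_spring [([0.3571, -0.1526, -0.0012], 0.59)]
scene valve [([0.6739, -0.2326, -0.0005], 0.48)]
scene socket [([0.3653, 0.1641, 0.0002], 0.5)]
scene gudgeon_pin [([0.7618, 0.1054, 0.0006], 0.69), ([0.6872, -0.3354, 0.0017], 0.58)]
scene spanner [([0.6666, 0.428, 0.0021], 0.72), ([0.6746, -0.2342, 0.0039], 0.66)]
scene oil_bottle [([0.7621, 0.1064, -0.0018], 0.67)]
side wheel_hub [([0.5366, -0.0677, 0.1932], 0.73)]
side grip [([0.536, 0.0013, 0.1989], 0.68)]
side piston [([0.6987, 0.2422, -0.0017], 0.79)]
side spare_spring [([0.3567, -0.1537, -0.0001], 0.61)]
side valve [([0.6786, -0.2343, 0.0016], 0.68)]
side socket [([0.368, 0.1644, -0.0026], 0.46)]
side gudgeon_pin [([0.6933, -0.3333, 0.0042], 0.64)]
side spanner [([0.6673, 0.4211, 0.002], 0.54)]
side oil_bottle [([0.7614, 0.112, -0.002], 0.77)]
```

View pics/scene_cmp.png

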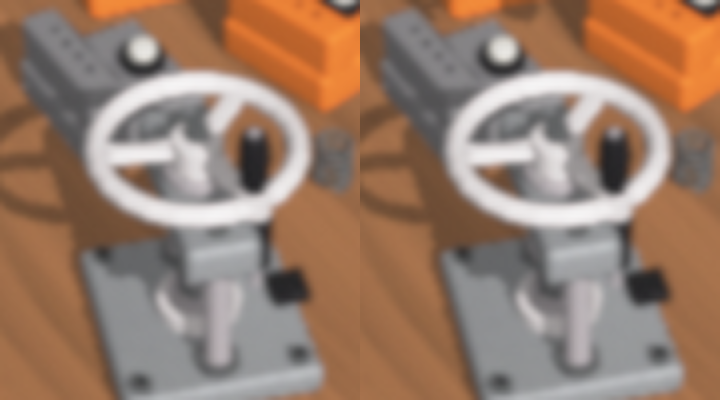

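View pics/side_cmp.png

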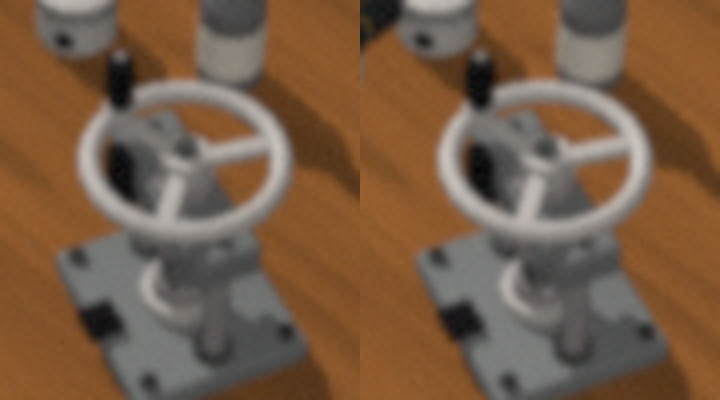

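Emit:
apply_moves(motion=[{"offset": [0, 0, 0], "rotation": [0, 0, 0]}, {"offset": [0, 0, 0], "rotation": [0, 0, 0]}])

```text
time: 22.32
tool_pos: [0.3825, -0.0217, 0.3892]
tool_rot: [3.137, 0.002, -1.415]
contact_force: [-0.6, 0.0, -0.1]
opening: 0.0003
```

```bash
python3 -c "
from cell import *
o=observe();print(o['tool_pos'],o['qvel'].round(3),o['contact_force']);print(hand_in())"
```

```text
[ 0.38250706 -0.02168362  0.38919522] [-0.    -0.     0.     0.001  0.002  0.001] [-0.61849897  0.03948782 -0.0781358 ]
the job is handed in; nothing more can be done
None
```

I zeroed the readout, turned the wheel one full turn clockwise by its handle, took the hand away and handed the job in at about 22 s. No verdict is reported, so everything below rests on my own checks.

- **Zero key:** I pressed the key on the grey readout box twice, both times before touching the wheel. The first press was a few millimetres off centre, so I re-centred and pressed again. On the second press the force rose to about 5 N over roughly 5 mm, then met a hard stop. The stop was about 3 mm higher than the stated key heights imply, with a short rise to about 35 N against it. A later picture showed the key up again.
- **Wheel:** I pushed the handle round with the back of the closed fingers, and the force at the tool stayed around 3–5 N. From the tool pose at first contact and at the end, the turn came to about 360°, within a couple of degrees.
- **Last checks:** Before and after crops from both fixed cameras show the handle, spokes and key in the same place. The networks put the handle within about 3 mm of where they first found it.
- **Loose parts:** They read within about 6 mm of their first positions, which is within the networks' scatter. In the scene view the best match for the handle and for the gudgeon pin fell on the oil bottle. Their second matches, and the side view, were at the right places.
- **Hand:** The arm stood still and clear of everything, at about 0.39 m height, when I handed in.

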